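Set the dish holder's jaw to the gauge mark

TASK

Close the petri dish holder: roll the knurled thumbwheel on top of its housing under a fingertip until the pointer on the moving jaw lines up with the white line on the index clip, then take the hand away. Move the jaw by the wheel only, not by pushing it, and do not touch or lift the dish lying between the jaws or disturb the other things round about.

Things in the scene. Friction and masses are not known exactly. Their poses are not given: they have to be found in the camera images.
- dish_holder: Petri dish holder, screwed down: aluminium plate 120 (x) x 230 (y) x 12 mm, fixed jaw at its -y end, moving jaw in the middle, grey wheel housing at its +y end. Origin: centre of the plate's underside, on the worktop; y axis along the plate from fixed jaw to housing, z up. Only the wheel stands higher than 44 mm above the worktop.
- thumbwheel: Knurled steel thumbwheel, 48 mm diameter, 16 mm wide, axle along the holder's x. Origin: its centre, 34 mm above the worktop, 75 mm from the holder's origin along the holder's +y. Turns freely (1 N at the rim), stays where left, drives the jaw by rack and pinion: its top rolled towards the fixed jaw (holder's -y) closes the gap, 5 mm of jaw per 24 mm rolled at the rim; the other way opens it.
- wheel_top (a point): Highest point of the thumbwheel's rim, mid-width, 58 mm above the worktop, where a fingertip presses down (about 4 N is enough to grip it) and rolls it. The wheel's upper 14 mm stand clear of the housing (top 44 mm above the worktop). Axes are the holder's; does not turn with the wheel.
- jaw: Moving jaw, grey block 64 (x) x 16 (y) x 18 mm on the plate, with a steel rack bar running back into the housing and a small steel pointer tongue on its front (-x) side. Origin: foot of its inner face, on the plate. It slides 40 mm along the holder's y axis, between 95 and 55 mm from the fixed jaw's face.
- jaw_pointer (a point): Front end of the pointer tongue, on its black line, in the jaw's front; 16.5 mm above the worktop. Its y in the holder's frame tells where the jaw stands.
- clip_line (a point): The gauge mark: rear end of the white line across the top of the index clip (black, 18 x 14 mm, 6 mm above the plate, fixed on the white graduated strip along the holder's front edge). It lies just in front of the pointer's path, 2.5 mm clear; axes are the holder's. At the start the pointer is 8 to 26 mm on the housing's side (+y) of it.
- dish_centre (a point): Centre, half-way up, of the round closed petri dish, 59 mm diameter, 15 mm high, about 18 g, loose on the plate between the jaws. The closing jaw may slide it along.
- dropper_bottle: Bystander, loose: brown glass bottle with a black dropper cap, 33 x 34 x 102 mm, standing behind the holder. Origin: centre of its underside.
- cover_carton: Bystander, loose: small carton, 28 x 46 x 17 mm, behind the holder. Origin: centre of its underside.
- lab_timer: Bystander, loose: flat white timer with buttons, 68 x 62 x 19 mm, left of the holder. Origin: centre of its underside.
- syringe: Bystander, loose: syringe, 25 x 104 x 18 mm, lying right of the holder. Origin: centre of its underside.
- dropper_bottle_2: Bystander, loose: second brown dropper bottle, 34 x 34 x 102 mm, behind the holder to the right. Origin: centre of its underside.
- tissue_carton: Bystander, loose: flat carton, 62 x 85 x 12 mm, lying farther right. Origin: centre of its underside.
- dish: The same petri dish; origin: centre of its underside, on the plate.
Things that resemble listed ones, but are neither listed nor needed, are in the scene too. Leave any black or yellow look-alike of the dish alone.

How it is judged:
On the way:
1. a fingertip on the wheel brings the pointer near the mark (contact force between the fingers and thumbwheel above 0.3 N and y of jaw_pointer in the frame of clip_line below 0.0065 m), for 0.02 s.
At the end, for the whole second after the job is handed in: The jaw is at rest with its pointer within 2 mm of the clip's line, measured along the holder, and the dish still lies flat on the plate between the jaws (within 20 mm of the holder's middle line) (y of jaw_pointer in the frame of clip_line between -0.002 and 0.002 m and linear speed of jaw below 0.002 m/s and z of dish_centre in the frame of dish_holder between 0.015 and 0.023 m and x of dish_centre in the frame of dish_holder between -0.02 and 0.02 m); the robot touches nothing.
It fails at once if the robot touches the moving jaw or its pointer (contact force between any of the fingers, the arm and jaw above 0.5 N).
It fails at once if the robot touches the dish (contact force between any of the fingers, the arm and dish above 0.3 N).
It fails at once if the dish is lifted off the plate (z of dish_centre in the frame of dish_holder above 0.025 m).
It fails at once if a bystander is moved by more than 15 mm (distance of any of dropper_bottle, cover_carton, lab_timer, syringe, dropper_bottle_2, tissue_carton from where it was at the start of the episode above 0.015 m).
It also fails if it takes over 51 s, if anything falls off the work surface, if the arm or the gripper's body presses on something with over 40 N, if the wrist force passes 120 N, or if a joint passes its speed limit or range.

ROBOT

A 6-joint arm with a two-finger parallel gripper is mounted at the origin on a cart in front of the work surface, level with it; the furniture and walls round the work are solid. World frame = base frame: x ahead of the robot, y to its left, z up, the work surface at z = 0. Lengths are in m, angles in rad, forces in N, time in s.
With the tool pointing down it reaches from about 0.35 to 0.975 m from the base axis. Payload 17.4 kg.
Tool frame: the origin (TCP) lies at the very end of the fingers, on their centre line; the grasp point (between the pads) lies robot.grip_point_offset behind it (robot.grip_point_offset is the distance from the TCP to the grasp point, in m); x points along the fingers, z is the direction in which the jaws open and shut, and the axes are right-handed (so a half turn about x gives the same grasp; the last joint's range is limited). The gripper opens to 85 mm and grips with 20 to 120 N. Pads are 22 mm wide; open, the fingers measure 114 mm over their backs; the gripper's body (76 mm by 85 mm) begins 54 mm behind the grasp point. The pads swing forward as they close: fully open they stand 13 mm farther back than shut.
Start: joints at [1.3, 0.116, 1.442, -0, 1.584, -0.038], TCP at [0.156, 0.657, 0.231] pointing down, gripper open.
Joint ranges: [-2.83, 2.83], [-0.83, 2.19], [0.07, 2.5], [-1.14, 4.28], [0.01, 3], [-2.97, 2.97]. Speed limits (rad/s): [1.89, 1.89, 2.22, 3.14, 3.14, 3.14].

INTERFACE

Orientations are given as a unit quaternion [x, y, z, w].
In Python, from workcell import robot gives the robot as it stands.
- The arm moves only by the tool send_rows, never from a script. Its argument "rows" is a list of rows, each a list of 6 numbers: the shift along the tool's x, y, z in cm, then the turn, a rotation vector about the tool's x, y, z in degrees. In form: [[x, y, z, ax, ay, az], ...]. A call has 1 to 12 rows; each row shifts and turns the commanded pose from where the row before left it, along the tool's axes as they then stand; what a row does not reach is not made up. A row lasts 1/10 s, in which the tool goes at most 50 mm and 8.59 degrees, less where a joint would pass 70% of its speed; a pose out of reach is approached as far as the arm can. A call is refused whole if a number of a shift passes 5 or a number of a turn 8.59, either way. A call with a gripper value outside its range is refused whole. "claw" is the closure in counts, from 0 (fully open) to 255 (shut), set as the call begins (left out, the last holds). The fingers move at their own pace and stop on an object; "force" is the grip in N (left out, the last holds). Time passes only in rows, so rows that do not move let the fingers close. It gives the time, the measured TCP pose, the force and the opening at its end, in the units of the state.
- robot.get_obs(): the state, without advancing time (a new reading comes with each control period).
- robot.capture(name): name is "scene" or "top"; returns a dict with "img" (384x512x3 uint8, red, green, blue), "vfov" (degrees; the focal length in pixels is half the picture's height over the tangent of half this angle, whatever the lens; pixels are square), "cx", "cy" (the principal point, pixels), "xyz" and "attitude" of the camera in the world. Camera axes: x right, y down, z forward; pixel columns grow to the right and rows downward; lengths in m; the calibration is good to about 2 mm. A picture is of the moment at which its call begins. There is no depth.
- robot.hand_in(): hands the job in, once; it reports no verdict.
The state is a dict: "time": time; "q": joint angles; "joint_vel": joint speeds; "tau": joint torques, N m; "ee_pos": TCP position; "ee_rot": TCP orientation; "wrist_force": force on the tool from outside, world axes, zero at the start; "wrist_torque": the same for the moment, N m; "grip_width": opening from 0.0 (shut) to 1.0 (fully open).
Only numpy, scipy, OpenCV 4.12 (cv2) and the standard library are available. Lean on these libraries where they do the work, as an engineer would, in place of code of your own. Each camera call takes 0.05 s, during which the arm holds its last target.

## Working session

There is one attempt and no reset: what is moved stays moved. The work goes in short steps, Python scripts to look and compute and a tool call to move; the robot and the scene stay as the last step left them, time stands still between calls to the robot, and variables do not carry over. Pictures are saved under pics/ and viewed, and the job is handed in when it is done.

Besides the shell and the picture viewer there is one more tool, called after ">>>" by a JSON object that holds its "name" and its "arguments". send_rows: Moves the arm, as the interface text tells. Its arguments: {"type":"object","properties":{"rows":{"type":"array","items":{"type":"array","items":{"type":"number"}}},"claw":{"type":"number"},"force":{"type":"number"}},"required":["rows"]}

```bash
ls; mkdir -p pics; python3 - <<'E'
from workcell import robot
import cv2
for n in("scene","top"):
    c=robot.capture(n); cv2.imwrite(f"pics/{n}0.png",c["img"][:,:,::-1]); print({k:v for k,v in c.items() if k!="img"})
print(robot.get_obs(), robot.grip_point_offset)
E
```

```text
pics
{'vfov': 56.60570505212988, 'cx': 249.8741084375055, 'cy': 192.08524647811223, 'xyz': array([-0.04335371, -0.23845354,  0.72353307]), 'attitude': array([ 0.79245209, -0.49706126,  0.19162421, -0.29703527])}
{'vfov': 51.624394858343976, 'cx': 264.41260451911234, 'cy': 186.93592729241047, 'xyz': array([0.30074293, 0.00836639, 0.94740497]), 'attitude': array([-0.68159356,  0.72110469, -0.09210122,  0.08340031])}
{'time': 0.1, 'q': array([ 1.30019325e+00,  1.16439576e-01,  1.44216488e+00,  2.63426309e-05,
        1.58402575e+00, -3.77785326e-02]), 'joint_vel': array([ 0.00166391, -0.00195205, -0.00257675, -0.00086092,  0.00083758,
        0.00040977]), 'tau': array([ 2.94909885e-03, -7.33675075e+01, -6.33775806e+01,  4.96770940e-05,
        5.20214744e-03, -3.74820900e-05]), 'ee_pos': array([0.15568342, 0.65663086, 0.23065581]), 'ee_rot': array([-0.4387501 ,  0.55499212,  0.43833219,  0.55438883]), 'wrist_force': array([ 0.34813462,  0.125597  , -0.54439668]), 'wrist_torque': array([-0.00799425, -0.03257247,  0.09668205]), 'grip_width': 1.0001398999869333} 0.0187
```

View pics/scene0.png

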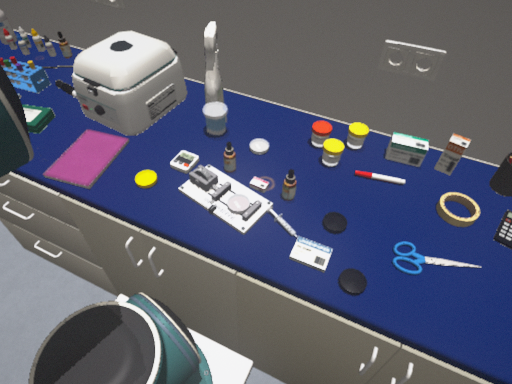

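View pics/top0.png

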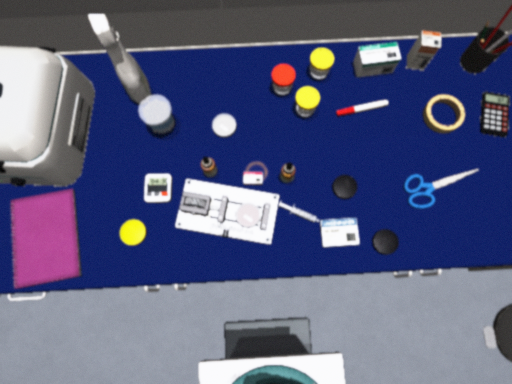

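The holder is at about (228,211) in the top view, with its housing to the left and the bottles behind it. I'll zoom in.

```bash
python3 - <<'E'
import cv2
a=cv2.imread("pics/top0.png")[165:255,165:290]; cv2.imwrite("pics/topz.png",cv2.resize(a,None,fx=6,fy=6,interpolation=cv2.INTER_CUBIC))
a=cv2.imread("pics/scene0.png")[150:240,170:290]; cv2.imwrite("pics/scenez.png",cv2.resize(a,None,fx=6,fy=6,interpolation=cv2.INTER_CUBIC))
E
```

```text
(no output)
```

View pics/topz.png

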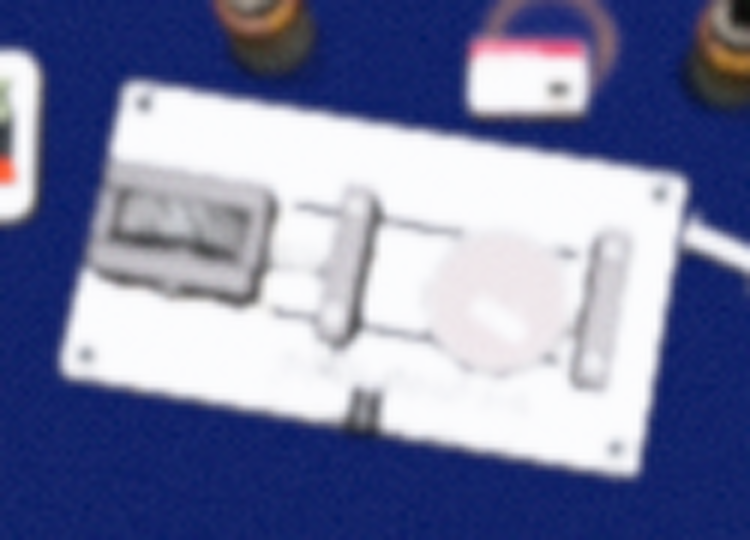

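View pics/scenez.png

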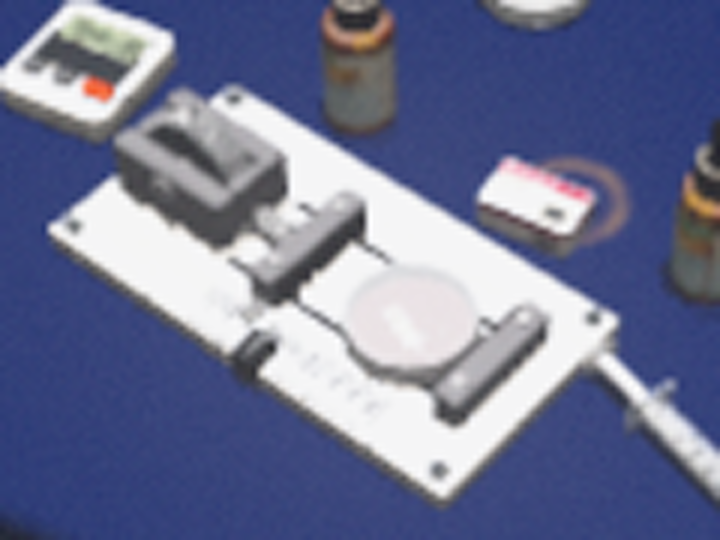

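```bash
cat > h.py <<'E'
import numpy as np, cv2
from scipy.spatial.transform import Rotation as R
from workcell import robot
def avg(n,k=8):
    cs=[robot.capture(n) for _ in range(k)]
    c=cs[0]; c["imgs"]=[x["img"] for x in cs]; c["img"]=np.mean([x["img"].astype(float) for x in cs],0); return c
def save(n,k=8):
    c=avg(n,k); c.pop("imgs"); np.save(f"{n}.npy",c,allow_pickle=True); return c
def load(n): return np.load(f"{n}.npy",allow_pickle=True).item()
def cam(c):
    f=192/np.tan(np.radians(c["vfov"])/2); return f,R.from_quat(c["attitude"]).as_matrix()
def ray(c,u,v,z):
    f,M=cam(c); d=M@np.array([(u-c["cx"])/f,(v-c["cy"])/f,1]); t=(z-c["xyz"][2])/d[2]; return c["xyz"]+t*d
def proj(c,p):
    f,M=cam(c); q=M.T@(np.asarray(p)-c["xyz"]); return np.array([c["cx"]+f*q[0]/q[2],c["cy"]+f*q[1]/q[2]])
E
python3 - <<'E'
from h import *
for n,(r0,r1,c0,c1) in {"top":(190,245,170,250),"scene":(180,225,185,245)}.items():
    c=save(n); g=c["img"][r0:r1,c0:c1]
    print(n,g.max((0,1)))
    g=np.clip((g-130)*255/125,0,255).astype(np.uint8)[:,:,::-1]
    cv2.imwrite(f"pics/{n}c.png",cv2.resize(g,None,fx=10,fy=10,interpolation=cv2.INTER_CUBIC))
    # plate corners: white mask
    m=c["img"].min(2)>110
    m=m.astype(np.uint8); k,l,s,cen=cv2.connectedComponentsWithStats(m)
    for i in range(1,k):
        if s[i,4]>200: print(i,s[i],cen[i])
E
```

```text
top [252. 252. 253.]
1 [ 87  13  28  32 549] [100.99089253  27.1129326 ]
3 [421  31  57  17 399] [439.60401003  37.94987469]
5 [ 116   35  303   53 1637] [221.67623702  52.3347587 ]
6 [359  44  43  21 660] [378.72727273  54.05      ]
7 [   0   46  107  123 7265] [ 30.7264969 103.2752925]
10 [ 67  92  13  54 229] [ 72.930131   119.03930131]
11 [138  95  33  30 804] [154.23134328 109.32462687]
12 [427  94  38  36 476] [445.30882353 111.38865546]
14 [353  99  36  13 239] [370.38912134 105.06694561]
16 [484 109  18  22 259] [492.46332046 119.03088803]
17 [212 113  25  24 457] [223.72866521 124.49671772]
22 [432 169  46  20 294] [451.27891156 178.7244898 ]
23 [243 171  21  13 232] [252.40517241 177.71982759]
24 [144 173  28  30 656] [157.1722561  187.09603659]
25 [ 175  178  185   70 6215] [248.88849558 214.4312148 ]
26 [    0   269   512   115 48370] [262.93150713 330.24200951]
scene [245.    245.125 246.   ]
3 [204  21  13  29 296] [209.71959459  34.60135135]
5 [  69   30  112   97 5893] [126.43152893  70.09757339]
9 [385  39  62  15 222] [415.4954955   45.72072072]
15 [183  49  45  70 967] [212.16752844  89.89865564]
23 [223  88 129  37 317] [287.29022082 106.19873817]
43 [369 129  76  23 471] [408.02972399 140.48832272]
51 [249 138  21  16 247] [258.84615385 145.14979757]
56 [170 150  29  22 343] [184.11661808 159.99708455]
62 [ 178  164  155  107 3953] [248.4568682  211.12850999]
63 [   8  172  393  176 1852] [212.08207343 262.07343413]
75 [440 192  41  30 371] [459.69541779 206.4851752 ]
82 [   0  220  161  164 9291] [ 43.52276397 306.42632655]
94 [ 34 240  68  29 247] [ 58.58704453 252.15384615]
96 [424 256  58  12 306] [447.58823529 262.16666667]
100 [138 292  63  67 459] [165.59259259 320.75381264]
102 [ 187  327   99   57 2113] [229.2725982  363.57169901]
103 [402 344  91  40 466] [444.86266094 364.69098712]
```

View pics/topc.png

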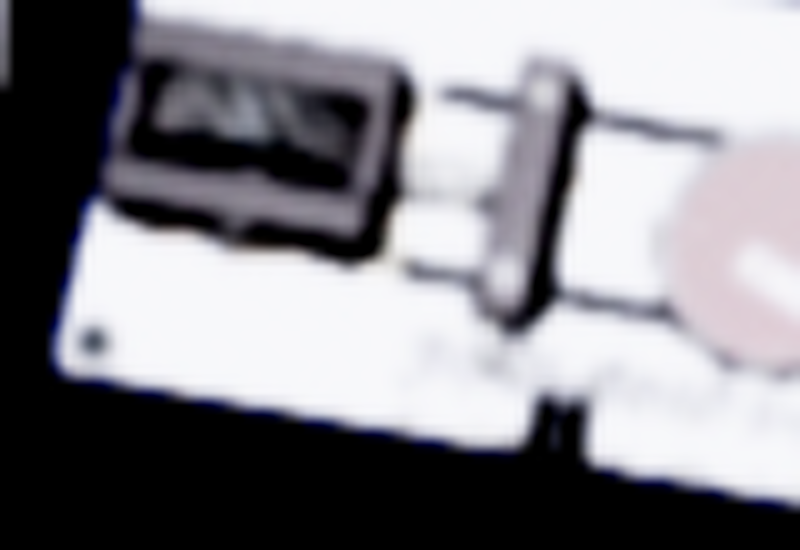

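View pics/scenec.png

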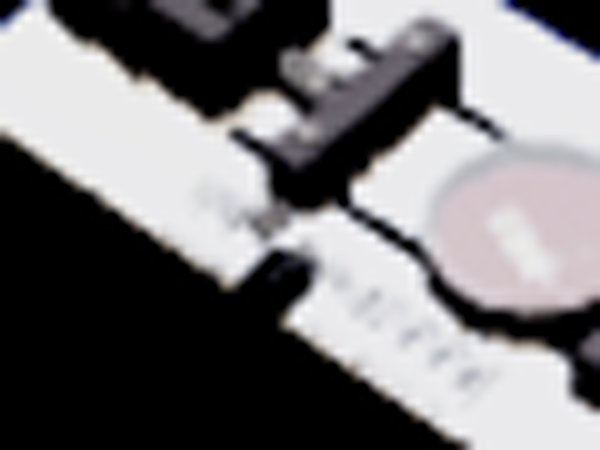

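```bash
cat > geo.py <<'E'
from h import *
from scipy.optimize import least_squares
def corners(c,guess):
    # plate edges: fit lines through white/blue transitions between guessed corners, intersect
    g=cv2.GaussianBlur(c["img"][:,:,0].astype(np.float32),(0,0),0.6)
    L=[]
    for i in range(4):
        a,b=np.array(guess[i],float),np.array(guess[(i+1)%4],float); d=(b-a)/np.linalg.norm(b-a); n=np.array([-d[1],d[0]])
        P=[]
        for t in np.linspace(.06,.94,60):
            s=np.arange(-3,3.01,.1); q=a+t*(b-a)+s[:,None]*n
            v=cv2.remap(g,q[:,0].astype(np.float32),q[:,1].astype(np.float32),cv2.INTER_LINEAR).ravel()
            if v.max()<200 or v.min()>80: continue
            k=np.where(np.diff(np.sign(v-135))!=0)[0]
            if len(k)==1: P.append(q[k[0]])
        P=np.array(P,np.float32); l=cv2.fitLine(P,cv2.DIST_HUBER,0,.01,.01).ravel()
        r=abs((P[:,0]-l[2])*l[1]-(P[:,1]-l[3])*l[0]); L.append(np.cross([l[2],l[3],1],[l[2]+l[0],l[3]+l[1],1])); print("edge",i,len(P),r.mean())
    C=[np.cross(L[i-1],L[i]) for i in range(4)]
    return [x[:2]/x[2] for x in C]
E
python3 - <<'E'
from geo import *
z=lambda x,y,a,b:((x+.5)/6-.5+a,(y+.5)/6-.5+b)
t=load("top"); g=[z(x,y,165,165) for x,y in [(122,82),(688,178),(640,475),(62,375)]]
s=load("scene"); g2=[z(x,y,170,150) for x,y in [(218,88),(618,320),(442,488),(50,228)]]
for c,gg in((t,g),(s,g2)):
    C=corners(c,gg); W=np.array([ray(c,*p,.012) for p in C]); print(np.round(C,1)); print(np.round(W,4))
    print("sides",[np.linalg.norm(W[i]-W[(i+1)%4]).round(4) for i in range(4)], "centre",W.mean(0).round(4))
    y=W[0]-W[1]+W[3]-W[2]; print("yaw of holder y",np.degrees(np.arctan2(y[1],y[0])))
E
```

```text
edge 0 60 0.04976904
edge 1 51 0.059189223
edge 2 56 0.08252121
edge 3 35 0.07015588
[[185.5 177.5]
 [279.6 193.9]
 [270.7 244.4]
 [173.8 227.1]]
[[ 0.5724  0.1811  0.012 ]
 [ 0.5185 -0.0457  0.012 ]
 [ 0.3983 -0.017   0.012 ]
 [ 0.452   0.2098  0.012 ]]
sides [np.float64(0.2332), np.float64(0.1236), np.float64(0.233), np.float64(0.1237)] centre [0.4853 0.0821 0.012 ]
yaw of holder y 76.65063224836146
edge 0 54 0.05610256
edge 1 47 0.038569745
edge 2 40 0.053548027
edge 3 20 0.061701678
[[208.1 163. ]
 [273.9 202.8]
 [243.5 233.6]
 [176.5 188. ]]
[[ 0.5723  0.1829  0.012 ]
 [ 0.5186 -0.0446  0.012 ]
 [ 0.3977 -0.0166  0.012 ]
 [ 0.4516  0.2104  0.012 ]]
sides [np.float64(0.2337), np.float64(0.1241), np.float64(0.2333), np.float64(0.1238)] centre [0.4851 0.083  0.012 ]
yaw of holder y 76.67994082883665
```

Both views agree on the plate to within 1 mm: origin (0.485, 0.083), y axis at 76.7°. Next I'll rectify the views to the holder frame at pointer height.

```bash
cat >> h.py <<'E'
O=np.array([.4852,.0826,0]); A=np.radians(76.665); Y=np.array([np.cos(A),np.sin(A),0]); X=np.array([Y[1],-Y[0],0])
def rect(c,z,x0,x1,y0,y1,s=8): # px per mm s ; columns = holder y, rows = holder x (top=+x)
    ys=np.arange(y0,y1,1/s); xs=np.arange(x1,x0,-1/s); f,M=cam(c)
    P=O+xs[:,None,None]*1e-3*X+ys[None,:,None]*1e-3*Y+np.array([0,0,z]); q=(P-c["xyz"])@M
    u=(c["cx"]+f*q[...,0]/q[...,2]).astype(np.float32); v=(c["cy"]+f*q[...,1]/q[...,2]).astype(np.float32)
    return cv2.remap(c["img"].astype(np.float32),u,v,cv2.INTER_CUBIC)
def look(tag,z=.0165,x0=-65,x1=-15,y0=-45,y1=55):
    out=[]
    for n in("scene","top"):
        r=rect(load(n),z,x0,x1,y0,y1,8)[:,:,::-1]; r=np.clip((r-60)*255/190,0,255).astype(np.uint8)
        for y in range(y0,y1,10): cv2.line(r,((y-y0)*8,0),((y-y0)*8,8 if y else 20),(0,0,255),1)
        for x in range(x0,x1,10): cv2.line(r,(0,(x1-x)*8),(8,(x1-x)*8),(0,0,255),1)
        out.append(r[:300] if 0 else cv2.resize(r,(800,300)))
    cv2.imwrite(f"pics/{tag}.png",np.vstack(out))
E
python3 -c "
from h import *
look('rect0')"
```

```text
(no output)
```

View pics/rect0.png

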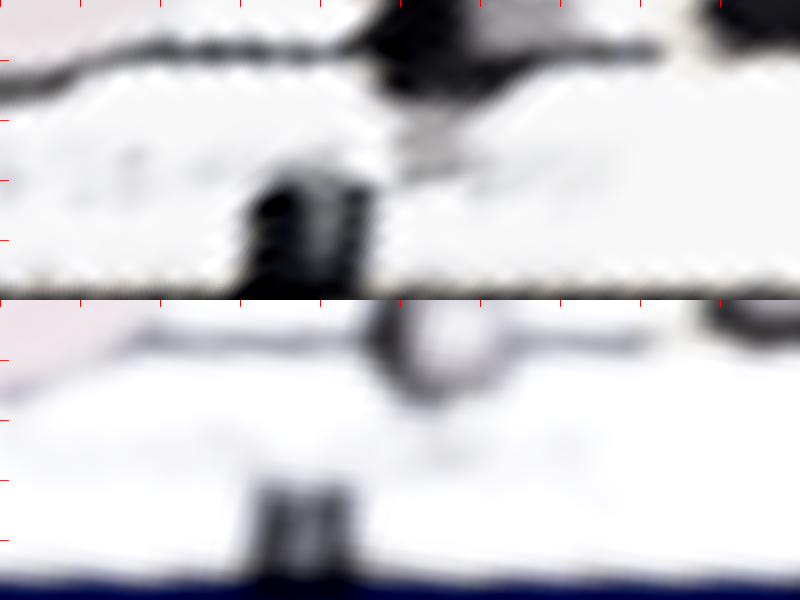

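```bash
cat >> h.py <<'E'
def pl(tag):
    out=[]
    for n in("scene","top"):
        c=load(n)
        for z,lo,hi in((.0165,150,255),(.018,20,160)):
            r=rect(c,z,-65,-25,-25,30,14)[:,:,::-1]; r=np.clip((r-lo)*255/(hi-lo),0,255).astype(np.uint8)
            for y in range(-25,30,5): cv2.line(r,((y+25)*14,0),((y+25)*14,10),(0,0,255),1)
            out.append(cv2.resize(r,(390,290)))
    cv2.imwrite(f"pics/{tag}.png",np.vstack([np.hstack(out[:2]),np.hstack(out[2:])]))
def prof(dbg=1):
    for n in("scene","top"):
        c=load(n); ys=np.arange(-25,30,1/4)
        for nm,z,xa,xb in(("ptr",.0165,-42,-36),("clip",.018,-58,-46)):
            r=rect(c,z,xa,xb,-25,30,4).mean((0,2)); print(n,nm); print(dict(zip(ys[::4].astype(int).tolist(),np.round(r[::4]).astype(int).tolist())))
E
python3 -c "
from h import *
pl('pl0');prof()"
```

```text
scene ptr
{-25: 244, -24: 245, -23: 245, -22: 245, -21: 244, -20: 243, -19: 241, -18: 241, -17: 241, -16: 241, -15: 241, -14: 241, -13: 241, -12: 241, -11: 241, -10: 239, -9: 237, -8: 235, -7: 234, -6: 232, -5: 230, -4: 228, -3: 230, -2: 237, -1: 243, 0: 247, 1: 249, 2: 247, 3: 238, 4: 222, 5: 206, 6: 194, 7: 188, 8: 187, 9: 188, 10: 189, 11: 192, 12: 200, 13: 211, 14: 221, 15: 228, 16: 233, 17: 237, 18: 240, 19: 242, 20: 242, 21: 241, 22: 240, 23: 240, 24: 240, 25: 241, 26: 242, 27: 242, 28: 242, 29: 242}
scene clip
{-25: 244, -24: 244, -23: 244, -22: 244, -21: 244, -20: 244, -19: 246, -18: 245, -17: 238, -16: 217, -15: 181, -14: 138, -13: 103, -12: 81, -11: 74, -10: 76, -9: 88, -8: 106, -7: 126, -6: 139, -5: 140, -4: 131, -3: 116, -2: 107, -1: 119, 0: 151, 1: 192, 2: 222, 3: 236, 4: 239, 5: 238, 6: 238, 7: 240, 8: 242, 9: 242, 10: 243, 11: 243, 12: 242, 13: 239, 14: 237, 15: 238, 16: 240, 17: 242, 18: 242, 19: 243, 20: 243, 21: 244, 22: 244, 23: 243, 24: 242, 25: 242, 26: 243, 27: 243, 28: 244, 29: 244}
top ptr
{-25: 246, -24: 246, -23: 246, -22: 246, -21: 246, -20: 245, -19: 243, 
[... 241 characters left out ...]
, 9: 232, 10: 231, 11: 233, 12: 235, 13: 237, 14: 239, 15: 241, 16: 243, 17: 245, 18: 247, 19: 248, 20: 248, 21: 248, 22: 248, 23: 247, 24: 246, 25: 245, 26: 245, 27: 246, 28: 247, 29: 248}
top clip
{-25: 251, -24: 250, -23: 250, -22: 250, -21: 250, -20: 251, -19: 250, -18: 250, -17: 248, -16: 240, -15: 222, -14: 196, -13: 166, -12: 139, -11: 125, -10: 125, -9: 135, -8: 146, -7: 151, -6: 147, -5: 138, -4: 132, -3: 137, -2: 156, -1: 184, 0: 212, 1: 232, 2: 243, 3: 247, 4: 248, 5: 249, 6: 249, 7: 250, 8: 250, 9: 250, 10: 250, 11: 251, 12: 251, 13: 251, 14: 251, 15: 251, 16: 251, 17: 251, 18: 251, 19: 251, 20: 251, 21: 251, 22: 251, 23: 251, 24: 251, 25: 251, 26: 250, 27: 250, 28: 249, 29: 249}
```

View pics/pl0.png

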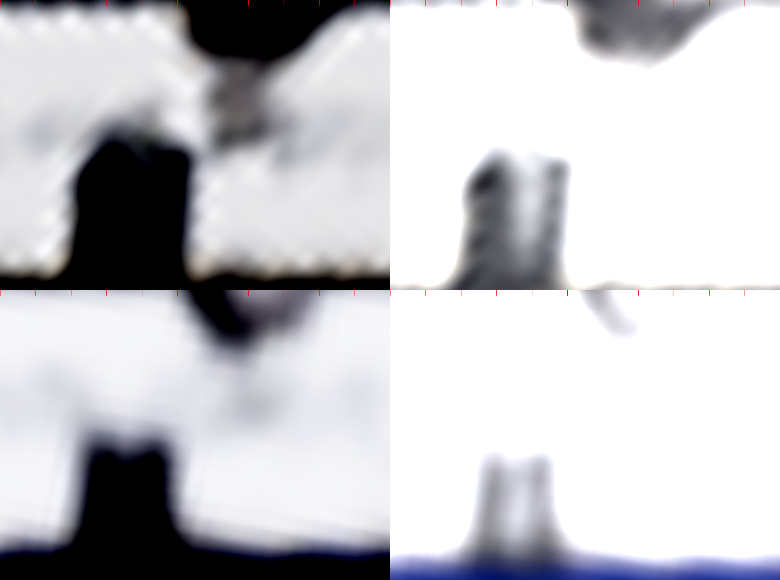

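```bash
cat >> h.py <<'E'
W=O+.075*Y+np.array([0,0,.058])
def state(tgt=None,ty=None):
    o=robot.get_obs(); M=R.from_quat(o["ee_rot"]).as_matrix(); p=o["ee_pos"]
    hp=[1e3*(p-W)@X,1e3*(p-W)@Y,1e3*(p[2]-W[2])]
    print("t",round(o["time"],2),"tcp",p.round(4),"rel wheel top (holder, mm)",np.round(hp,1),"F",o["wrist_force"].round(2),"w",round(o["grip_width"],3))
    print("tool axes\n",M.T.round(3))
    if tgt is None: tgt=W+np.array([0,0,.03])
    # desired rotation: x down, y = -Y or +Y
    for s in(1,-1):
        y=s*Y; x=np.array([0,0,-1.]); D=np.c_[x,y,np.cross(x,y)]
        print("s",s,"rotvec tool deg",np.degrees(R.from_matrix(M.T@D).as_rotvec()).round(2))
    print("shift tool cm",(100*M.T@(tgt-p)).round(2))
    return o,M
E
python3 -c "
from h import *
state()"
```

```text
t 0.9 tcp [0.1557 0.6568 0.2313] rel wheel top (holder, mm) [-453.   407.7  173.3] F [-0.52 -0.78  0.17] w 0.999
tool axes
 [[ 0.    -0.    -1.   ]
 [-0.973  0.231 -0.   ]
 [ 0.231  0.973 -0.   ]]
s 1 rotvec tool deg [90.  0.  0.]
s -1 rotvec tool deg [-90.  -0.   0.]
shift tool cm [ 14.33 -45.31 -40.77]
```

>>> {"name": "send_rows", "arguments": {"rows": [[0,-3,-2.7,0,0,0],[0,-3,-2.7,0,0,0],[0,-3,-2.7,0,0,0],[0,-3,-2.7,0,0,0],[0,-3,-2.7,0,0,0],[0,-3,-2.7,0,0,0],[0,-3,-2.7,0,0,0],[0,-3,-2.7,0,0,0],[0,-3,-2.7,0,0,0],[0,-3,-2.7,0,0,0],[0,-3,-2.7,0,0,0],[0,-3,-2.7,0,0,0]], "claw": 255, "force": 20}}

```text
time: 2.1
ee_pos: [0.4319, 0.257, 0.2316]
ee_rot: [-0.439, 0.554, 0.439, 0.555]
wrist_force: [-0.4, 1.2, 1.3]
grip_width: -0.004
```

>>> {"name": "send_rows", "arguments": {"rows": [[0,-3,-2.7,0,0,0],[0,-3,-2.7,0,0,0],[0,-3,-2.7,0,0,0],[0.5,0,0,8.4,0,0],[0.5,0,0,8.4,0,0],[0.5,0,0,8.4,0,0],[0.5,0,0,8.4,0,0],[0.5,0,0,8.4,0,0],[0.5,0,0,8.4,0,0],[0.5,0,0,8.4,0,0],[0.5,0,0,8.4,0,0],[0.5,0,0,8.4,0,0]]}}

```text
time: 3.3
ee_pos: [0.5001, 0.1589, 0.1862]
ee_rot: [-0.004, 0.707, 0.004, 0.707]
wrist_force: [0.3, -1.6, 0.2]
grip_width: 0.002
```

```bash
python3 -c "
from h import *
state(); print(robot.get_obs()['q'])"
```

```text
t 3.3 tcp [0.5001 0.1589 0.1862] rel wheel top (holder, mm) [ -3.1   2.7 128.2] F [ 0.33 -1.58  0.24] w 0.002
tool axes
 [[ 0.    -0.    -1.   ]
 [-0.013  1.    -0.   ]
 [ 1.     0.013  0.   ]]
s 1 rotvec tool deg [ 1.405e+01  1.000e-02 -0.000e+00]
s -1 rotvec tool deg [-1.6595e+02  0.0000e+00  1.0000e-02]
shift tool cm [ 9.82 -0.33  0.23]
[ 2.59034096e-01 -2.00071305e-01  1.82074833e+00 -4.77000791e-05
  1.52074215e+00  2.46520443e-01]
```

>>> {"name": "send_rows", "arguments": {"rows": [[2,0,0,7,0,0],[2,0,0,7.05,0,0],[3,0.55,0.3,0,0,0],[3,0,0,0,0,0],[1.5,0,0,0,0,0],[0,0,0,0,0,0],[0,0,0,0,0,0]]}}

```text
time: 4.0
ee_pos: [0.5047, 0.1637, 0.0724]
ee_rot: [0.08, 0.702, -0.08, 0.703]
wrist_force: [0.5, -0.9, 0.5]
grip_width: -0.002
```

```bash
python3 -c "
from h import *
state(); c=robot.capture('scene'); cv2.imwrite('pics/s1.png',cv2.resize(c['img'][100:240,150:310,::-1],None,fx=4,fy=4,interpolation=cv2.INTER_CUBIC))"
```

```text
t 4.0 tcp [0.5047 0.1637 0.0724] rel wheel top (holder, mm) [ 0.3  8.4 14.4] F [ 0.5  -0.86  0.54] w -0.002
tool axes
 [[ 0.001  0.    -1.   ]
 [ 0.225  0.974  0.   ]
 [ 0.974 -0.225  0.001]]
s 1 rotvec tool deg [ 0.34  0.04 -0.02]
s -1 rotvec tool deg [-1.7966e+02  4.0000e-02  7.0000e-02]
shift tool cm [-1.56 -0.84 -0.03]
```

View pics/s1.png

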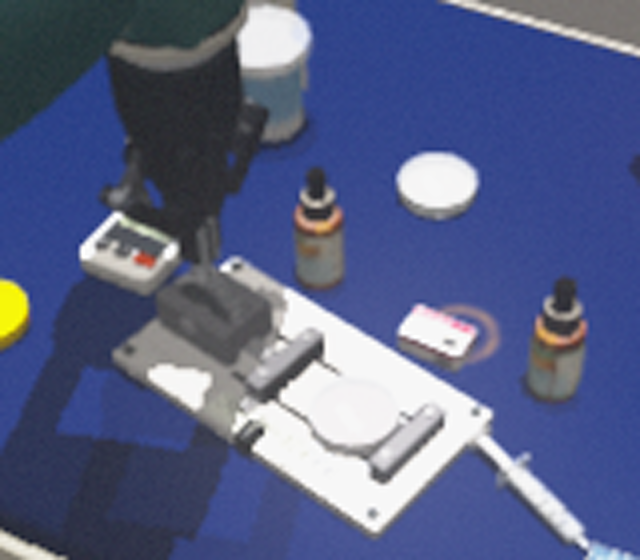

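The closed tip hangs over the wheel and the pointer is still visible. Now I'll descend gently.

>>> {"name": "send_rows", "arguments": {"rows": [[0.7,0,0,0,0,0],[0.5,0,0,0,0,0],[0,0,0,0,0,0]]}}

```text
time: 4.35
ee_pos: [0.504, 0.1635, 0.0587]
ee_rot: [0.08, 0.703, -0.08, 0.702]
wrist_force: [-0.3, 0.3, 0.9]
grip_width: 0.001
```

>>> {"name": "send_rows", "arguments": {"rows": [[0.1,0,0,0,0,0],[0,0,0,0,0,0]]}}

```text
time: 4.55
ee_pos: [0.5044, 0.1636, 0.0584]
ee_rot: [0.08, 0.703, -0.08, 0.703]
wrist_force: [0.2, -0.1, 0.3]
grip_width: -0.0
```

>>> {"name": "send_rows", "arguments": {"rows": [[0.1,0,0,0,0,0],[0,0,0,0,0,0]]}}

```text
time: 4.75
ee_pos: [0.5046, 0.1637, 0.0579]
ee_rot: [0.08, 0.702, -0.08, 0.703]
wrist_force: [-1.8, 0.4, 4.5]
grip_width: -0.002
```

>>> {"name": "send_rows", "arguments": {"rows": [[0.04,0,0,0,0,0],[0,-0.2,0,0,0,0],[0,-0.2,0,0,0,0],[0,-0.2,0,0,0,0],[0,0,0,0,0,0]]}}

```text
time: 5.25
ee_pos: [0.5032, 0.1579, 0.0578]
ee_rot: [0.08, 0.702, -0.08, 0.703]
wrist_force: [-4.3, 0.1, 8.4]
grip_width: 0.003
```

>>> {"name": "send_rows", "arguments": {"rows": [[0,-0.25,0,0,0,0],[0,-0.25,0,0,0,0],[0,-0.25,0,0,0,0],[0,-0.25,0,0,0,0],[0,0,0,0,0,0]]}}

```text
time: 5.75
ee_pos: [0.5009, 0.148, 0.0577]
ee_rot: [0.08, 0.702, -0.08, 0.703]
wrist_force: [-3.5, -1.2, 7.9]
grip_width: -0.0
```

```bash
python3 -c "
from h import *
state(); save('scene',6);save('top',2); pl('pl1');prof()"
```

```text
t 5.75 tcp [0.5009 0.148  0.0577] rel wheel top (holder, mm) [ 0.2 -7.7 -0.3] F [-3.54 -1.2   7.9 ] w -0.0
tool axes
 [[ 0.001  0.    -1.   ]
 [ 0.225  0.974  0.001]
 [ 0.974 -0.225  0.001]]
s 1 rotvec tool deg [ 0.34  0.03 -0.03]
s -1 rotvec tool deg [-1.7966e+02  5.0000e-02  5.0000e-02]
shift tool cm [-3.03  0.77 -0.02]
scene ptr
{-25: 246, -24: 247, -23: 247, -22: 247, -21: 246, -20: 246, -19: 245, -18: 245, -17: 245, -16: 245, -15: 245, -14: 245, -13: 245, -12: 245, -11: 244, -10: 243, -9: 242, -8: 242, -7: 242, -6: 240, -5: 233, -4: 222, -3: 213, -2: 206, -1: 196, 0: 180, 1: 162, 2: 147, 3: 136, 4: 130, 5: 124, 6: 115, 7: 107, 8: 103, 9: 106, 10: 115, 11: 128, 12: 139, 13: 147, 14: 150, 15: 151, 16: 150, 17: 148, 18: 147, 19: 147, 20: 147, 21: 147, 22: 147, 23: 148, 24: 148, 25: 147, 26: 149, 27: 158, 28: 177, 29: 201}
scene clip
{-25: 247, -24: 247, -23: 247, -22: 247, -21: 247, -20: 247, -19: 248, -18: 249, -17: 247, -16: 232, -15: 199, -14: 153, -13: 112, -12: 87, -11: 78, -10: 79, -9: 87, -8: 97, -7: 104, -6: 105, -5: 100, -4: 91, -3: 82, -2: 76, -1: 80, 0: 94, 1: 113, 2: 13
[... 533 characters left out ...]
: 138, 7: 140, 8: 141, 9: 143, 10: 144, 11: 145, 12: 146, 13: 147, 14: 148, 15: 148, 16: 149, 17: 151, 18: 152, 19: 152, 20: 152, 21: 150, 22: 148, 23: 142, 24: 133, 25: 123, 26: 109, 27: 98, 28: 88, 29: 81}
top clip
{-25: 193, -24: 165, -23: 137, -22: 112, -21: 94, -20: 83, -19: 82, -18: 86, -17: 89, -16: 94, -15: 99, -14: 101, -13: 103, -12: 104, -11: 104, -10: 105, -9: 106, -8: 106, -7: 107, -6: 108, -5: 109, -4: 109, -3: 110, -2: 110, -1: 110, 0: 110, 1: 111, 2: 112, 3: 113, 4: 113, 5: 114, 6: 115, 7: 117, 8: 118, 9: 118, 10: 119, 11: 120, 12: 120, 13: 120, 14: 119, 15: 117, 16: 113, 17: 108, 18: 102, 19: 95, 20: 88, 21: 82, 22: 79, 23: 78, 24: 78, 25: 79, 26: 79, 27: 79, 28: 79, 29: 80}
```

View pics/pl1.png

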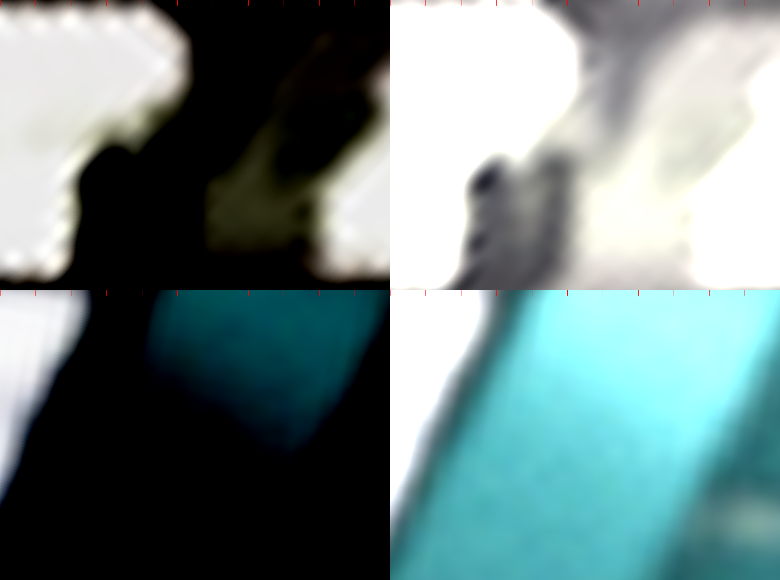

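>>> {"name": "send_rows", "arguments": {"rows": [[-0.5,0,0,0,0,0],[0,0.8,0,0,0,0],[0,0.8,0,0,0,0],[0.4,0,0,0,0,0],[0,0,0,0,0,0],[0.1,0,0,0,0,0],[0,0,0,0,0,0]]}}

```text
time: 6.85
ee_pos: [0.5047, 0.1641, 0.0577]
ee_rot: [0.08, 0.702, -0.08, 0.703]
wrist_force: [-2.6, 2.5, 12.0]
grip_width: -0.004
```

>>> {"name": "send_rows", "arguments": {"rows": [[0,-0.2,0,0,0,0],[0,-0.2,0,0,0,0],[0,-0.2,0,0,0,0],[0,-0.2,0,0,0,0],[0,-0.2,0,0,0,0],[0,-0.2,0,0,0,0],[0,-0.2,0,0,0,0],[0,-0.2,0,0,0,0],[0,0,0,0,0,0]]}}

```text
time: 7.75
ee_pos: [0.501, 0.1482, 0.0576]
ee_rot: [0.08, 0.702, -0.08, 0.703]
wrist_force: [-4.4, -0.5, 12.6]
grip_width: 0.005
```

>>> {"name": "send_rows", "arguments": {"rows": [[-0.5,0,0,0,0,0],[0,0.8,0,0,0,0],[0,0.8,0,0,0,0],[-3,0,0,0,0,0],[-4,0,0,0,0,0],[-4,0,0,0,0,0],[-4,3,0,0,0,0],[-3,4,0,0,0,0],[0,4,0,0,0,0],[0,4,0,0,0,0],[0,0,0,0,0,0]]}}

```text
time: 8.85
ee_pos: [0.5381, 0.314, 0.2405]
ee_rot: [0.079, 0.703, -0.079, 0.702]
wrist_force: [0.6, -0.8, -0.6]
grip_width: -0.0
```

```bash
python3 -c "
from h import *
state(); save('scene',6);save('top',6); pl('pl2');look('rect2');prof()"
```

```text
t 8.85 tcp [0.5381 0.314  0.2405] rel wheel top (holder, mm) [ -1.9 162.4 182.5] F [ 0.6  -0.78 -0.62] w -0.0
tool axes
 [[-0.002 -0.    -1.   ]
 [ 0.222  0.975 -0.   ]
 [ 0.975 -0.222 -0.002]]
s 1 rotvec tool deg [ 0.53 -0.09  0.02]
s -1 rotvec tool deg [-1.7947e+02 -3.0000e-02 -1.4000e-01]
shift tool cm [ 15.25 -16.23   0.07]
scene ptr
{-25: 247, -24: 247, -23: 247, -22: 247, -21: 246, -20: 246, -19: 245, -18: 245, -17: 245, -16: 245, -15: 246, -14: 245, -13: 246, -12: 246, -11: 245, -10: 243, -9: 242, -8: 241, -7: 241, -6: 241, -5: 237, -4: 227, -3: 215, -2: 207, -1: 209, 0: 218, 1: 222, 2: 217, 3: 206, 4: 199, 5: 204, 6: 219, 7: 236, 8: 246, 9: 248, 10: 247, 11: 247, 12: 246, 13: 246, 14: 245, 15: 245, 16: 245, 17: 245, 18: 245, 19: 245, 20: 245, 21: 245, 22: 245, 23: 245, 24: 245, 25: 245, 26: 246, 27: 246, 28: 246, 29: 246}
scene clip
{-25: 246, -24: 247, -23: 247, -22: 246, -21: 246, -20: 247, -19: 248, -18: 249, -17: 245, -16: 229, -15: 195, -14: 152, -13: 114, -12: 91, -11: 82, -10: 85, -9: 97, -8: 117, -7: 138, -6: 153, -5: 154, -4: 142, -3: 124, -2: 114, -1: 126, 0: 159, 1
[... 571 characters left out ...]
, 9: 253, 10: 253, 11: 253, 12: 253, 13: 253, 14: 252, 15: 252, 16: 252, 17: 252, 18: 252, 19: 252, 20: 252, 21: 252, 22: 252, 23: 251, 24: 251, 25: 250, 26: 250, 27: 251, 28: 251, 29: 252}
top clip
{-25: 253, -24: 253, -23: 253, -22: 253, -21: 253, -20: 253, -19: 253, -18: 253, -17: 253, -16: 247, -15: 233, -14: 209, -13: 179, -12: 152, -11: 136, -10: 137, -9: 148, -8: 159, -7: 164, -6: 160, -5: 150, -4: 143, -3: 149, -2: 168, -1: 197, 0: 223, 1: 240, 2: 249, 3: 251, 4: 252, 5: 252, 6: 253, 7: 253, 8: 253, 9: 253, 10: 253, 11: 253, 12: 253, 13: 253, 14: 253, 15: 253, 16: 253, 17: 253, 18: 253, 19: 254, 20: 254, 21: 254, 22: 254, 23: 254, 24: 253, 25: 253, 26: 253, 27: 253, 28: 253, 29: 253}
```

View pics/pl2.png

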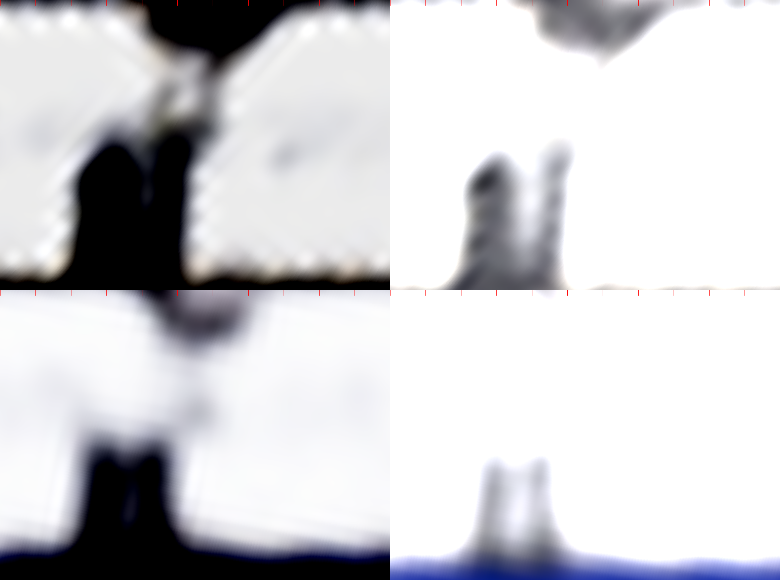

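View pics/rect2.png

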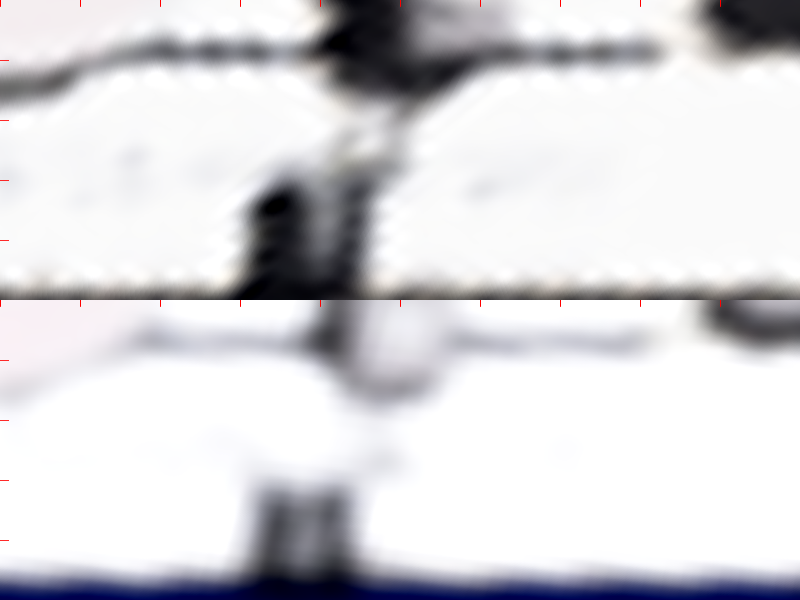

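>>> {"name": "send_rows", "arguments": {"rows": [[0,-4,0,0.3,0,0],[0,-4,0,0,0,0],[0,-4,0,0,0,0],[4,-3.4,0,0,0,0],[4,0,0,0,0,0],[4,0,0,0,0,0],[4,0,0,0,0,0],[1.5,0,0,0,0,0],[0,0,0,0,0,0]]}}

```text
time: 10.35
ee_pos: [0.5024, 0.1611, 0.0674]
ee_rot: [0.081, 0.703, -0.082, 0.701]
wrist_force: [0.4, -0.6, 1.2]
grip_width: 0.002
```

```bash
python3 -c "
from h import *
state(); c=load('scene')
cv2.imwrite('pics/n2.png',cv2.resize(c['img'][185:222,185:235,::-1],None,fx=16,fy=16,interpolation=cv2.INTER_CUBIC))"
```

```text
t 10.35 tcp [0.5024 0.1611 0.0674] rel wheel top (holder, mm) [-1.4  5.4  9.4] F [ 0.36 -0.63  1.19] w 0.002
tool axes
 [[-0.003 -0.001 -1.   ]
 [ 0.23   0.973 -0.001]
 [ 0.973 -0.23  -0.003]]
s 1 rotvec tool deg [ 0.04 -0.15  0.08]
s -1 rotvec tool deg [-1.7996e+02 -1.3000e-01 -2.4000e-01]
shift tool cm [-2.06 -0.54  0.13][ WARN:0@0.784] global loadsave.cpp:1063 imwrite_ Unsupported depth image for selected encoder is fallbacked to CV_8U.
```

View pics/n2.png

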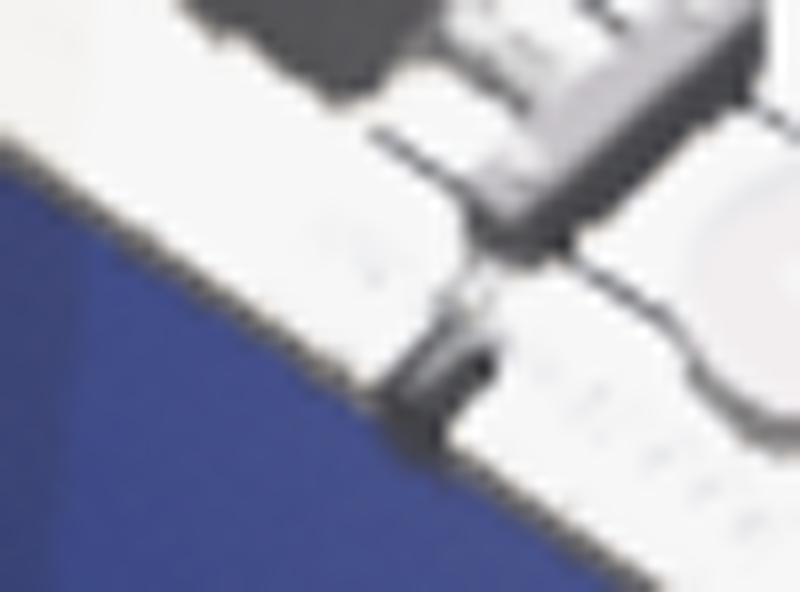

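>>> {"name": "send_rows", "arguments": {"rows": [[0.5,0.3,0.1,0,0,0],[0.3,0,0,0,0,0],[0.1,0,0,0,0,0],[0.1,0,0,0,0,0],[0,0,0,0,0,0]]}}

```text
time: 10.85
ee_pos: [0.505, 0.1641, 0.0592]
ee_rot: [0.082, 0.702, -0.082, 0.703]
wrist_force: [-0.2, 0.1, 0.2]
grip_width: 0.0
```

>>> {"name": "send_rows", "arguments": {"rows": [[0.1,0,0,0,0,0],[0.1,0,0,0,0,0],[0,0,0,0,0,0]]}}

```text
time: 11.15
ee_pos: [0.5052, 0.1643, 0.0578]
ee_rot: [0.082, 0.702, -0.082, 0.703]
wrist_force: [-2.6, 1.0, 8.9]
grip_width: -0.0
```

Contact at about 9 N. Next are a 16 mm stroke and an 8 mm stroke, 24 mm in all, for 5 mm of jaw travel.

>>> {"name": "send_rows", "arguments": {"rows": [[0,-0.2,0,0,0,0],[0,-0.2,0,0,0,0],[0,-0.2,0,0,0,0],[0,-0.2,0,0,0,0],[0,-0.2,0,0,0,0],[0,-0.2,0,0,0,0],[0,-0.2,0,0,0,0],[0,-0.2,0,0,0,0],[0,0,0,0,0,0]]}}

```text
time: 12.05
ee_pos: [0.5015, 0.1486, 0.0578]
ee_rot: [0.082, 0.702, -0.082, 0.703]
wrist_force: [-3.0, -1.0, 8.7]
grip_width: 0.001
```

>>> {"name": "send_rows", "arguments": {"rows": [[-0.5,0,0,0,0,0],[0,0.8,0,0,0,0],[0,0.8,0,0,0,0],[0.4,0,0,0,0,0],[0,0,0,0,0,0],[0.1,0,0,0,0,0],[0,0,0,0,0,0]]}}

```text
time: 12.75
ee_pos: [0.5053, 0.1646, 0.0576]
ee_rot: [0.082, 0.702, -0.081, 0.703]
wrist_force: [-3.5, 2.1, 12.6]
grip_width: -0.003
```

>>> {"name": "send_rows", "arguments": {"rows": [[0,-0.2,0,0,0,0],[0,-0.2,0,0,0,0],[0,-0.2,0,0,0,0],[0,-0.2,0,0,0,0],[0,0,0,0,0,0]]}}

```text
time: 13.25
ee_pos: [0.5034, 0.1566, 0.0577]
ee_rot: [0.082, 0.702, -0.081, 0.703]
wrist_force: [-4.2, -0.0, 14.2]
grip_width: -0.002
```

>>> {"name": "send_rows", "arguments": {"rows": [[-0.5,0,0,0,0,0],[0,0.8,0,0,0,0],[-3,0,0,0,0,0],[-4,0,0,0,0,0],[-4,0,0,0,0,0],[-4,3,0,0,0,0],[-3,4,0,0,0,0],[0,4,0,0,0,0],[0,4,0,0,0,0],[0,0,0,0,0,0]]}}

```text
time: 14.25
ee_pos: [0.5395, 0.3142, 0.2403]
ee_rot: [0.081, 0.703, -0.081, 0.702]
wrist_force: [0.2, 0.1, -0.6]
grip_width: 0.003
```

```bash
python3 -c "
from h import *
state(); save('scene',8);save('top',8); pl('pl3');prof()
c=load('scene')
a=cv2.resize(c['img'][185:222,190:225,::-1],None,fx=11,fy=11,interpolation=cv2.INTER_CUBIC)
c=load('top')
b=cv2.resize(c['img'][213:250,205:240,::-1],None,fx=11,fy=11,interpolation=cv2.INTER_CUBIC)
cv2.imwrite('pics/n3.png',np.clip(np.hstack([a,b]),0,255).astype(np.uint8))"
```

```text
t 14.25 tcp [0.5395 0.3142 0.2403] rel wheel top (holder, mm) [ -0.6 162.9 182.3] F [ 0.17  0.14 -0.57] w 0.003
tool axes
 [[-0.002 -0.    -1.   ]
 [ 0.227  0.974 -0.   ]
 [ 0.974 -0.227 -0.001]]
s 1 rotvec tool deg [ 0.22 -0.09  0.02]
s -1 rotvec tool deg [-1.7978e+02 -3.0000e-02 -1.3000e-01]
shift tool cm [ 15.23 -16.28   0.02]
scene ptr
{-25: 247, -24: 247, -23: 247, -22: 247, -21: 246, -20: 246, -19: 245, -18: 245, -17: 245, -16: 245, -15: 246, -14: 246, -13: 246, -12: 247, -11: 247, -10: 244, -9: 237, -8: 227, -7: 217, -6: 212, -5: 214, -4: 217, -3: 213, -2: 202, -1: 196, 0: 203, 1: 217, 2: 230, 3: 239, 4: 242, 5: 242, 6: 242, 7: 242, 8: 244, 9: 245, 10: 247, 11: 247, 12: 246, 13: 246, 14: 245, 15: 245, 16: 246, 17: 245, 18: 245, 19: 245, 20: 245, 21: 245, 22: 245, 23: 245, 24: 245, 25: 245, 26: 246, 27: 246, 28: 246, 29: 246}
scene clip
{-25: 246, -24: 247, -23: 247, -22: 246, -21: 246, -20: 247, -19: 248, -18: 249, -17: 245, -16: 229, -15: 196, -14: 152, -13: 114, -12: 91, -11: 83, -10: 86, -9: 98, -8: 117, -7: 138, -6: 152, -5: 154, -4: 141, -3: 123, -2: 114, -1: 127, 0: 163,
[... 573 characters left out ...]
, 9: 253, 10: 253, 11: 253, 12: 253, 13: 253, 14: 252, 15: 252, 16: 252, 17: 252, 18: 252, 19: 252, 20: 252, 21: 252, 22: 252, 23: 251, 24: 251, 25: 250, 26: 250, 27: 250, 28: 251, 29: 252}
top clip
{-25: 253, -24: 253, -23: 253, -22: 253, -21: 253, -20: 253, -19: 253, -18: 253, -17: 253, -16: 246, -15: 232, -14: 209, -13: 179, -12: 152, -11: 137, -10: 137, -9: 148, -8: 159, -7: 163, -6: 160, -5: 149, -4: 142, -3: 148, -2: 168, -1: 197, 0: 223, 1: 241, 2: 249, 3: 251, 4: 252, 5: 252, 6: 253, 7: 253, 8: 253, 9: 253, 10: 253, 11: 253, 12: 253, 13: 253, 14: 253, 15: 253, 16: 253, 17: 253, 18: 253, 19: 253, 20: 254, 21: 254, 22: 254, 23: 253, 24: 253, 25: 253, 26: 253, 27: 253, 28: 253, 29: 253}
```

View pics/pl3.png

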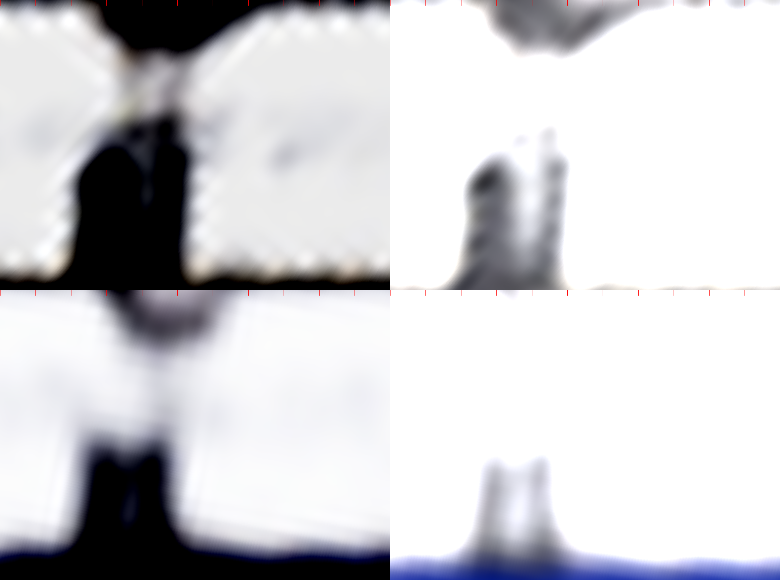

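View pics/n3.png

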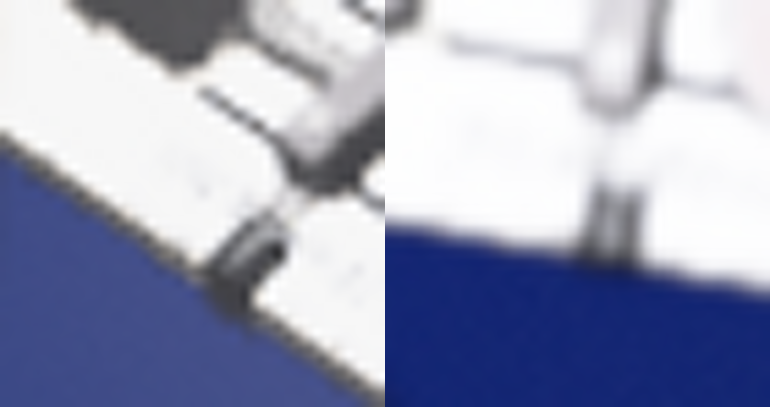

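The dark mark on the tongue now reads -1 (scene) and -2.2 (top). The clip line reads -5.4 and -7, so about 4.5 mm remain. I'll roll another 20 mm, which should give about 4.2 mm.

>>> {"name": "send_rows", "arguments": {"rows": [[0,-4,0,0.2,0,0],[0,-4,0,0,0,0],[0,-4,0,0,0,0],[4,-3.4,0,0,0,0],[4,0,0,0,0,0],[4,0,0,0,0,0],[4,0,0,0,0,0],[1.9,0.1,0,0,0,0],[0,0,0,0,0,0]]}}

```text
time: 15.95
ee_pos: [0.5027, 0.1625, 0.0619]
ee_rot: [0.082, 0.704, -0.084, 0.701]
wrist_force: [0.2, -0.3, -0.4]
grip_width: 0.002
```

```bash
python3 -c "
from h import *
state()"
```

```text
t 15.95 tcp [0.5027 0.1625 0.0619] rel wheel top (holder, mm) [-1.4  6.7  3.9] F [ 0.21 -0.25 -0.39] w 0.002
tool axes
 [[-0.004 -0.001 -1.   ]
 [ 0.233  0.972 -0.002]
 [ 0.972 -0.233 -0.004]]
s 1 rotvec tool deg [-0.15 -0.23  0.13]
s -1 rotvec tool deg [179.85   0.2    0.36]
shift tool cm [-2.61 -0.68  0.13]
```

>>> {"name": "send_rows", "arguments": {"rows": [[0.2,0,0.1,0,0,0],[0.1,0,0,0,0,0],[0.1,0,0,0,0,0],[0,0,0,0,0,0]]}}

```text
time: 16.35
ee_pos: [0.5055, 0.1627, 0.0615]
ee_rot: [0.083, 0.702, -0.083, 0.703]
wrist_force: [0.1, 0.5, 0.6]
grip_width: 0.002
```

>>> {"name": "send_rows", "arguments": {"rows": [[0.2,0,0,0,0,0],[0.1,0,0,0,0,0],[0.1,0,0,0,0,0],[0,0,0,0,0,0]]}}

```text
time: 16.75
ee_pos: [0.5055, 0.1629, 0.0578]
ee_rot: [0.083, 0.702, -0.083, 0.702]
wrist_force: [-2.9, 0.6, 10.9]
grip_width: 0.001
```

```bash
python3 -c "
from h import *
state()"
```

```text
t 16.75 tcp [0.5055 0.1629 0.0578] rel wheel top (holder, mm) [ 1.2  7.8 -0.2] F [-2.87  0.61 10.89] w 0.001
tool axes
 [[ 0.001  0.001 -1.   ]
 [ 0.233  0.972  0.001]
 [ 0.972 -0.233  0.001]]
s 1 rotvec tool deg [-0.15  0.04 -0.04]
s -1 rotvec tool deg [ 1.7985e+02 -6.0000e-02 -6.0000e-02]
shift tool cm [-3.02 -0.78 -0.12]
```

>>> {"name": "send_rows", "arguments": {"rows": [[0,-0.2,0,0,0,0],[0,-0.2,0,0,0,0],[0,-0.2,0,0,0,0],[0,-0.2,0,0,0,0],[0,-0.2,0,0,0,0],[0,-0.2,0,0,0,0],[0,-0.2,0,0,0,0],[0,0,0,0,0,0]]}}

```text
time: 17.55
ee_pos: [0.5022, 0.1491, 0.0577]
ee_rot: [0.083, 0.702, -0.083, 0.703]
wrist_force: [-3.5, -0.8, 10.5]
grip_width: -0.002
```

>>> {"name": "send_rows", "arguments": {"rows": [[-0.5,0,0,0,0,0],[0,0.8,0,0,0,0],[0,0.6,0,0,0,0],[0.4,0,0,0,0,0],[0,0,0,0,0,0],[0.1,0,0,0,0,0],[0,0,0,0,0,0]]}}

```text
time: 18.25
ee_pos: [0.5056, 0.1631, 0.0576]
ee_rot: [0.083, 0.702, -0.083, 0.703]
wrist_force: [-3.7, 1.4, 14.2]
grip_width: 0.0
```

>>> {"name": "send_rows", "arguments": {"rows": [[0,-0.2,0,0,0,0],[0,-0.2,0,0,0,0],[0,-0.2,0,0,0,0],[0,0,0,0,0,0]]}}

```text
time: 18.65
ee_pos: [0.5042, 0.1571, 0.0577]
ee_rot: [0.083, 0.702, -0.083, 0.703]
wrist_force: [-4.6, 0.0, 15.8]
grip_width: -0.001
```

>>> {"name": "send_rows", "arguments": {"rows": [[-0.5,0,0,0,0,0],[0,0.6,0,0,0,0],[-3,0,0,0,0,0],[-4,0,0,0,0,0],[-4,0,0,0,0,0],[-4,3,0,0,0,0],[-3,4,0,0,0,0],[0,4,0,0,0,0],[0,4,0,0,0,0],[0,0,0,0,0,0]]}}

```text
time: 19.65
ee_pos: [0.5403, 0.3124, 0.2401]
ee_rot: [0.082, 0.703, -0.082, 0.702]
wrist_force: [-0.0, -0.0, -0.0]
grip_width: 0.003
```

```bash
python3 -c "
from h import *
state(); save('scene',8);save('top',8); pl('pl4');prof();look('rect4')
c=load('scene')
a=cv2.resize(c['img'][185:222,190:225,::-1],None,fx=11,fy=11,interpolation=cv2.INTER_CUBIC)
c=load('top')
b=cv2.resize(c['img'][213:250,205:240,::-1],None,fx=11,fy=11,interpolation=cv2.INTER_CUBIC)
cv2.imwrite('pics/n4.png',np.clip(np.hstack([a,b]),0,255).astype(np.uint8))"
```

```text
t 19.65 tcp [0.5403 0.3124 0.2401] rel wheel top (holder, mm) [  0.6 161.3 182.1] F [-0.01 -0.03 -0.  ] w 0.003
tool axes
 [[-0.002 -0.    -1.   ]
 [ 0.23   0.973 -0.   ]
 [ 0.973 -0.23  -0.002]]
s 1 rotvec tool deg [ 0.01 -0.09  0.02]
s -1 rotvec tool deg [-1.7999e+02 -4.0000e-02 -1.4000e-01]
shift tool cm [ 15.22 -16.12  -0.04]
scene ptr
{-25: 247, -24: 247, -23: 247, -22: 247, -21: 246, -20: 246, -19: 245, -18: 245, -17: 245, -16: 247, -15: 247, -14: 244, -13: 236, -12: 227, -11: 221, -10: 219, -9: 222, -8: 221, -7: 215, -6: 206, -5: 202, -4: 209, -3: 221, -2: 234, -1: 242, 0: 246, 1: 248, 2: 248, 3: 247, 4: 245, 5: 244, 6: 242, 7: 242, 8: 243, 9: 245, 10: 247, 11: 247, 12: 246, 13: 246, 14: 245, 15: 245, 16: 246, 17: 245, 18: 245, 19: 245, 20: 245, 21: 245, 22: 245, 23: 245, 24: 245, 25: 245, 26: 246, 27: 246, 28: 246, 29: 246}
scene clip
{-25: 246, -24: 247, -23: 247, -22: 246, -21: 246, -20: 247, -19: 248, -18: 249, -17: 245, -16: 229, -15: 195, -14: 152, -13: 113, -12: 90, -11: 80, -10: 81, -9: 93, -8: 114, -7: 137, -6: 152, -5: 154, -4: 144, -3: 127, -2: 118, -1: 131, 0: 166,
[... 573 characters left out ...]
, 9: 253, 10: 253, 11: 253, 12: 253, 13: 253, 14: 252, 15: 252, 16: 252, 17: 252, 18: 252, 19: 252, 20: 252, 21: 252, 22: 252, 23: 251, 24: 251, 25: 250, 26: 250, 27: 251, 28: 251, 29: 252}
top clip
{-25: 253, -24: 253, -23: 253, -22: 253, -21: 253, -20: 253, -19: 253, -18: 253, -17: 253, -16: 246, -15: 232, -14: 209, -13: 179, -12: 151, -11: 135, -10: 135, -9: 145, -8: 157, -7: 162, -6: 158, -5: 149, -4: 143, -3: 150, -2: 170, -1: 199, 0: 224, 1: 241, 2: 249, 3: 251, 4: 252, 5: 252, 6: 253, 7: 253, 8: 253, 9: 253, 10: 253, 11: 253, 12: 253, 13: 253, 14: 253, 15: 253, 16: 253, 17: 253, 18: 253, 19: 254, 20: 254, 21: 254, 22: 254, 23: 254, 24: 253, 25: 253, 26: 253, 27: 253, 28: 253, 29: 253}
```

View pics/pl4.png

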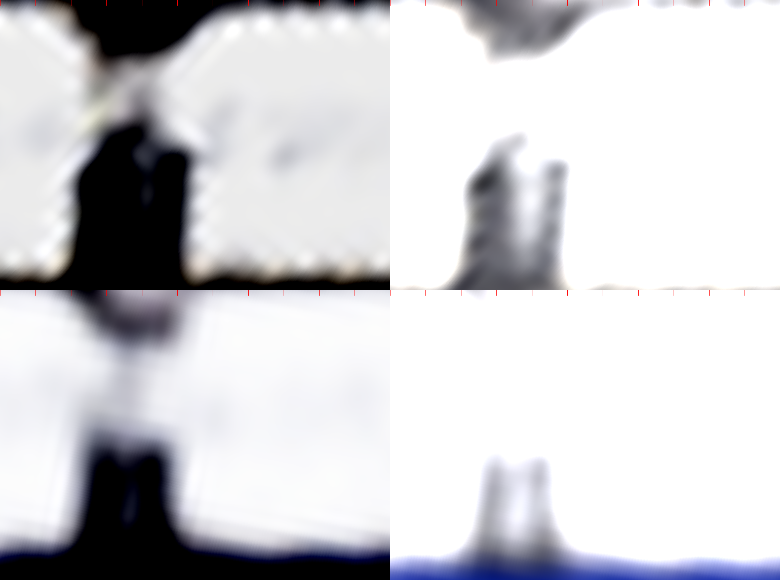

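View pics/n4.png

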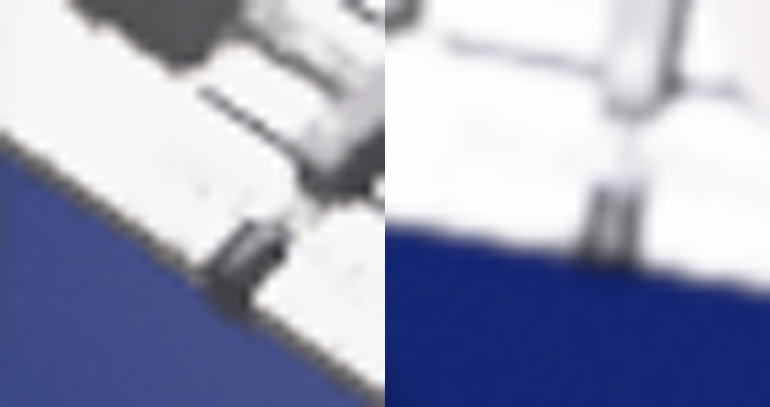

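View pics/rect4.png

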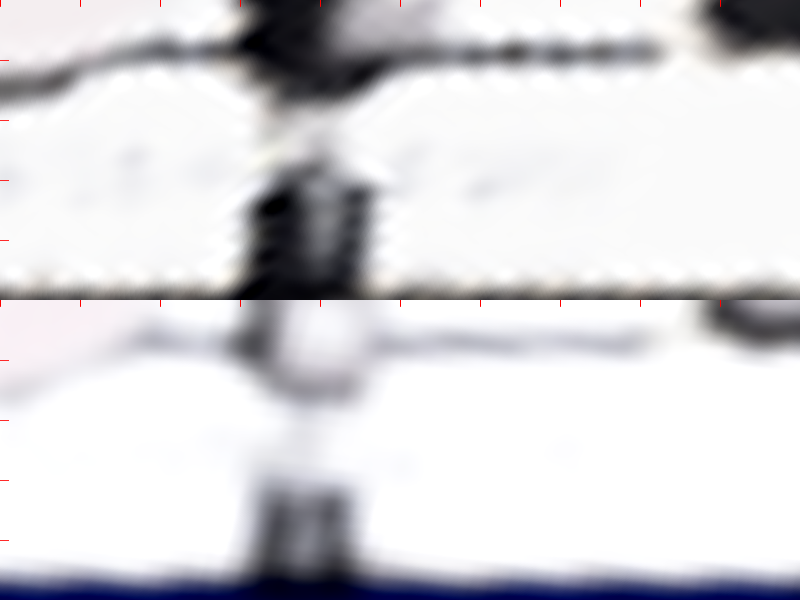

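In both views the pointer's dark line now continues the clip's white line: scene -5.1 against -5.4 mm, top -7.5 against -7.0 mm. I'll take one last overall look before handing in.

```bash
python3 -c "
from h import *
for n in ('scene',): cv2.imwrite('pics/fin.png',cv2.resize(load(n)['img'][120:260,140:350,::-1].astype(np.uint8),None,fx=3.5,fy=3.5))
c=load('top'); g=rect(c,.027,-45,45,-60,20,3); 
hsv=cv2.cvtColor(np.clip(g,0,255).astype(np.uint8),cv2.COLOR_RGB2HSV); m=((hsv[...,1]>8)&(hsv[...,1]<40)&(hsv[...,0]>140)).astype(np.uint8)
k,l,s,cc=cv2.connectedComponentsWithStats(m); i=1+s[1:,4].argmax(); print('dish y',-60+cc[i][0]/3,'x',45-cc[i][1]/3,s[i]/3)
"
```

```text
Traceback (most recent call last):
ValueError: attempt to get argmax of an empty sequence
```

View pics/fin.png

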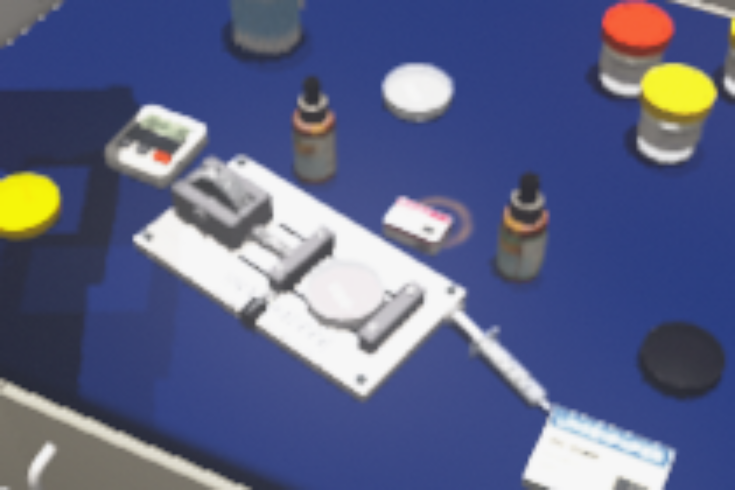

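The dish lies flat between the jaws, the other things look undisturbed, and the hand is clear. Handing in.

```bash
python3 -c "
from workcell import robot
print(robot.hand_in())"
```

```text
the job is handed in; nothing more can be done
None
```

I closed the holder by rolling the thumbwheel about 76 mm at the rim with the shut fingertips, in six strokes at about 8–16 N. I then lifted the hand clear and handed in at about 20 s of the 51 s allowed.

**Alignment:** In the last pictures the pointer's dark line meets the clip's white line.

| View | Pointer line (mm) | Clip line (mm) | Difference (mm) |
|---|---|---|---|
| Scene | -5.1 | -5.4 | +0.3 |
| Top | -7.5 | -7.0 | -0.5 |

- **View disagreement:** The two views differ by under 1 mm, inside the 2 mm limit. The pointer's line is barely resolved at about 2.4 mm per pixel in the top view.
- **Starting distance:** I first read it as 14 mm in the scene view and 17 mm in the top view. The rolled distance and the final alignment put it at about 16 mm.
- **Surroundings:** The last picture shows the dish flat between the jaws and the other things looking undisturbed. The wrist force read zero.
- **Failed check:** The colour-mask measurement of the dish's position found nothing. The dish was therefore checked only by eye, and its distance from the holder's middle line was not measured.

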